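Pack the bench stand with the spacer that fits

ROBOT

A 7-joint arm with a two-finger parallel gripper is mounted at the origin on a cart in front of the work surface, level with it; the furniture and walls round the work are solid. World frame = base frame: x ahead of the robot, y to its left, z up, the work surface at z = 0. Lengths are in mm, angles in rad, forces in N, time in s.
With the tool pointing down it reaches from about 400 to 900 mm from the base axis. Payload 5.6 kg.
Tool frame: the origin (TCP) lies on the front face of the gripper's body, between the roots of the fingers; the fingertips stand 88 mm ahead of it and the grasp point (between the pads) lies 69 mm ahead of it; y points along the fingers, z is the direction in which the jaws open and shut, and the axes are right-handed (so a half turn about y gives the same grasp; the last joint's range is limited). The gripper opens to 92 mm and grips with 3 to 60 N. Pads are 20 mm wide; open, the fingers measure 128 mm over their backs; the gripper's body (75 mm by 189 mm) begins 69 mm behind the grasp point.
Start: joints at [1.269, 0.468, -0.012, 1.603, 0.006, 1.071, -0.056], TCP at [166.308, -628.369, 302.692] pointing down, gripper open.
Joint ranges: [-2.53, 2.53], [-0.31, 2.02], [-1.57, 1.55], [0.28, 2.44], [-1.29, 4.43], [0.15, 1.84], [-2.92, 2.92]. Speed limits (rad/s): [2.57, 2.57, 3.14, 3.14, 3.14, 3.14, 3.14].

INTERFACE

Orientations are given as a unit quaternion [x, y, z, w].
In Python, from cell import ctrl, viewer gives the robot as it stands. The module is installed in compiled form; this text tells all that it offers.
- The arm moves only by the tool move_arm, never from a script. Its argument "steps" is a list of rows, each an object with "angular": the turn, a rotation vector about the tool's x, y, z in rad, a list of three; "delta_pos": the shift along the tool's x, y, z in mm, a list of three; "gripper": the opening, from 0 (shut) to 1 (fully open). In form: [{"angular": [rx, ry, rz], "delta_pos": [dx, dy, dz], "gripper": gripper}, ...]. A call has 1 to 5 rows; each row is the pose to reach, as a shift and turn from the pose commanded when the call began, along the tool's axes at that moment; what a row does not reach only later rows make up. A row lasts 1/8 s, in which the tool goes at most 62.5 mm and 10.7 degrees, less where a joint would pass 70% of its speed; a pose out of reach is approached as far as the arm can. A call with a gripper value outside its range is refused whole. The fingers move at their own pace and stop on an object; "grip_force" is the grip in N (left out, the last holds). Time passes only in rows, so rows that repeat a pose let the fingers close. It gives the time, the measured TCP pose, the force and the opening at its end, in the units of the state.
- ctrl.observe(): the state, without advancing time (a new reading comes with each control period).
- viewer.grab_frame(name): name is "side" or "top" or "wrist"; returns a dict with "pixels" (384x512x3 uint8, blue, green, red), "vfov" (degrees; the focal length in pixels is half the picture's height over the tangent of half this angle, whatever the lens; pixels are square), "cx", "cy" (the principal point, pixels), "pose" (4x4, takes a point from camera to world coordinates). Camera axes: x right, y down, z forward; pixel columns grow to the right and rows downward; lengths in mm; the calibration is good to about 2 mm. A picture is of the moment at which its call begins. There is no depth.
- ctrl.sign_off(): hands the job in, once; it reports no verdict.
The state is a dict: "time": time; "joint_positions": joint angles; "qd": joint speeds; "joint_efforts": joint torques, N m; "position": TCP position; "eef_rot": TCP orientation; "contact_force": force on the tool from outside, world axes, zero at the start; "moment": the same for the moment, N m; "grip_width": finger opening in mm.
Only numpy, scipy, OpenCV 4.12 (cv2) and the standard library are available. Lean on these libraries where they do the work, as an engineer would, in place of code of your own. Each camera call takes 0.05 s, during which the arm holds its last target. There are 200 camera calls.

TASK

The bearing bar under the front edge of the low bench stand hangs free of the worktop. Three packing spacers lie in front of the stand: find out by trying which one fills the gap under the bar, and slide that one squarely, nose first, fully home against the back stop so that it lies flat on the worktop and carries the bar, raised off its rest. Do not force one that is too thick; draw any spacer that does not fit back out so that it ends lying clear in front of the bar, and leave the cup, the tape roll and the glass jar alone.

Things in the scene. Friction and masses are not known exactly. Their poses are not given: they have to be found in the camera images.
- stand: low fixed aluminium stand, 105 mm deep, 366 mm wide. Origin on the worktop, midway across, under the front face of the bearing bar; +x points into the stand, away from the robot, y along its width. Inside, y = -166 to +166 mm is open; the bar covers x = 0 to 40 mm over all this width. A rack of tubes (to 200 mm high) and a dish are fixed on the deck, behind x = 12 mm
- back_stop (a point): point on the stand's back stop, a fixed wall across the inside: its front face is at x = 65 mm of the stand, so a spacer's nose meets it when the spacer's origin is at x = 0 of the stand. Point: mid-width, 30 mm up
- deck_edge (a point): middle of the top front edge of the stand's deck, 74 mm above the worktop, x = -15 mm of the stand: the deck overhangs the bar's front face by 15 mm; its underside is at 62 mm
- bearing_bar (a joint): lift of the level 0.18 kg metal bar, which moves only up: 0 hanging free, 0.010 m at its upper limit. Hanging, its underside is 10.5 to 35 mm above the worktop, different each time, not reported. The fitting spacer, up to about 10 mm thicker than this gap, lifts it in passing (4 to 10 N push if slow, up to 20 in fast bumps); a thicker one jams; a thinner one passes without lifting it. If two fit, either is right
- spacer_thin: loose grey plastic spacer 20 mm thick (the others: 28, 36; else alike), 130 mm long (x), 70 wide (y), 0.14 to 0.28 kg. Origin: centre of the underside. Nose at x = +65 mm, its top slopes down over the last 44 mm to a 6 mm high blunt tip. Tail at -65 mm: a flat upright face to push; on it a lug 14 mm thick (x), 58 wide, top 58 mm above the worktop, to hook or pinch.
- spacer_medium: loose grey plastic spacer 28 mm thick (the others: 20, 36; else alike), 130 mm long (x), 70 wide (y), 0.14 to 0.28 kg. Origin: centre of the underside. Nose at x = +65 mm, its top slopes down over the last 44 mm to a 14 mm high blunt tip. Tail at -65 mm: a flat upright face to push; on it a lug 14 mm thick (x), 58 wide, top 58 mm above the worktop, to hook or pinch.
- spacer_thick: loose grey plastic spacer 36 mm thick (the others: 20, 28; else alike), 130 mm long (x), 70 wide (y), 0.14 to 0.28 kg. Origin: centre of the underside. Nose at x = +65 mm, its top slopes down over the last 44 mm to a 22 mm high blunt tip. Tail at -65 mm: a flat upright face to push; on it a lug 14 mm thick (x), 58 wide, top 58 mm above the worktop, to hook or pinch.
- cup: bystander, tapered sample cup, 49 mm wide, 64 mm high, standing on the worktop to the left of the spacers; origin at the centre of its underside
- tape: bystander, roll of tape lying flat, 100 mm across, 25 mm high, to the right of the spacers; origin at the centre of its underside
- jar: bystander, clear glass jar, 62 mm wide, 129 mm high, standing on the worktop left of the stand; origin at the centre of its underside
Things that resemble listed ones, but are neither listed nor needed, are in the scene too. Leave any yellow look-alike of the spacer_thick alone.

How it is judged:
By the outcome, as a careful person would: the job done as asked, in the order asked, and still so for the second after the job is handed in, with the robot touching nothing.
It also fails if it takes over 64 s, if anything falls off the work surface, if the arm or the gripper's body presses on something with over 40 N, if the wrist force passes 120 N, or if a joint passes its speed limit or range.

## Working session

There is one attempt and no reset: what is moved stays moved. The work goes in short steps, Python scripts to look and compute and a tool call to move; the robot and the scene stay as the last step left them, time stands still between calls to the robot, and variables do not carry over. Pictures are saved under pics/ and viewed, about 8 in all and at most 12, crops included, and the job is handed in when it is done.

Besides the shell and the picture viewer there is one more tool, called after "Request:" by a JSON object that holds its "fn" and its "kwargs", one argument or row to a line. move_arm: Moves the arm, as the interface text tells. Its arguments: {"type":"object","properties":{"steps":{"type":"array"},"grip_force":{"type":"number"}},"required":["steps"]}

```bash
mkdir -p pics; cat > h.py <<'E'
import numpy as np, cv2
from cell import ctrl, viewer
def grab(n,f=None):
    d=viewer.grab_frame(n)
    if f: cv2.imwrite('pics/'+f,d['pixels'])
    return d
def foc(d): return d['pixels'].shape[0]/2/np.tan(np.radians(d['vfov'])/2)
def ray(d,u,v):
    P=np.array(d['pose']);r=P[:3,:3]@np.array([(u-d['cx'])/foc(d),(v-d['cy'])/foc(d),1]);return P[:3,3],r
def onz(d,u,v,z):
    o,r=ray(d,u,v);return o+r*(z-o[2])/r[2]
def proj(d,p):
    P=np.array(d['pose']);c=P[:3,:3].T@(np.array(p)-P[:3,3]);return c[:2]/c[2]*foc(d)+[d['cx'],d['cy']]
E
python3 - <<'E'
from h import *
import pickle
s=ctrl.observe();print({k:np.round(v,3) for k,v in s.items()})
a=grab('top','t0.png');b=grab('side','s0.png')
pickle.dump((a,b),open('f0.pkl','wb'))
for d in(a,b):print(d['vfov'],d['cx'],d['cy'],np.round(d['pose'],3))
E
```

```text
{'time': np.float64(0.0), 'joint_positions': array([ 1.269,  0.468, -0.012,  1.604,  0.006,  1.071, -0.056]), 'qd': array([ 0.   , -0.001, -0.001,  0.   ,  0.002,  0.001, -0.   ]), 'joint_efforts': array([ 0.0000e+00, -5.2057e+01, -1.2000e-02, -2.4375e+01, -5.7000e-02,
        1.7000e-02,  0.0000e+00]), 'position': array([ 166.178, -627.975,  301.748]), 'eef_rot': array([-0.091,  0.702, -0.701,  0.091]), 'contact_force': array([-1.155,  0.41 , -0.43 ]), 'moment': array([-0.008,  0.005, -0.018]), 'grip_width': np.float64(91.793)}
55.43470463108146 253.82200529991778 195.59317887536727 [[ 8.000000e-03 -9.850000e-01  1.720000e-01  2.615640e+02]
 [-1.000000e+00 -1.000000e-02 -7.000000e-03 -4.167900e+01]
 [ 9.000000e-03 -1.720000e-01 -9.850000e-01  1.553163e+03]
 [ 0.000000e+00  0.000000e+00  0.000000e+00  1.000000e+00]]
45.79744455556333 251.87516804065442 192.101179619505 [[ 2.460000e-01 -8.540000e-01  4.580000e-01 -1.575530e+02]
 [-9.690000e-01 -2.220000e-01  1.050000e-01 -2.131670e+02]
 [ 1.200000e-02 -4.700000e-01 -8.830000e-01  1.424956e+03]
 [ 0.000000e+00  0.000000e+00  0.000000e+00  1.000000e+00]]
```

View pics/t0.png

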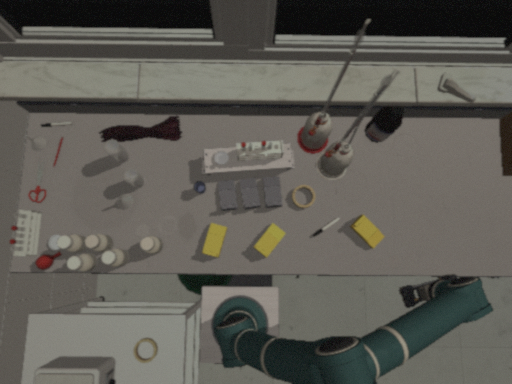

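View pics/s0.png

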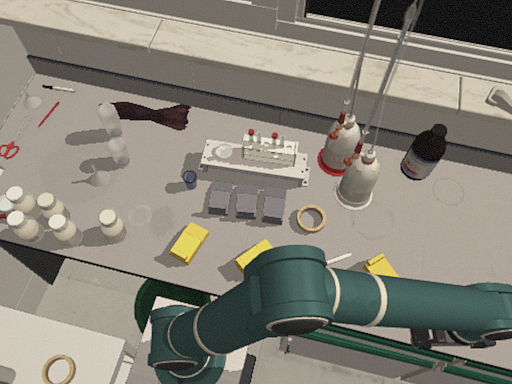

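The stand is at top (204–293,145–172), with three grey spacers in front near (228,195), (250,194) and (272,192). The cup is at (200,187) and the tape at (303,197). The yellow blocks are decoys. I'll measure more closely on an enlarged crop.

```bash
python3 - <<'E'
from h import *
import pickle
a,b=pickle.load(open('f0.pkl','rb'))
c=a['pixels'][130:230,190:320];cv2.imwrite('pics/t0c.png',cv2.resize(c,None,fx=6,fy=6,interpolation=cv2.INTER_CUBIC))
for n,u,v,z in[('deckFL',204,172,74),('deckFR',293,167,74),('s1',228,195,25),('s2',250,194,25),('s3',272,192,25),('cup',200,187,60),('tape',303,197,25)]:print(n,onz(a,u,v,z).round())
E
```

```text
deckFL [617. 155.  74.]
deckFR [ 642. -215.   74.]
s1 [529.  56.  25.]
s2 [534. -37.  25.]
s3 [ 544. -130.   25.]
cup [556. 171.  60.]
tape [ 524. -262.   25.]
```

View pics/t0c.png

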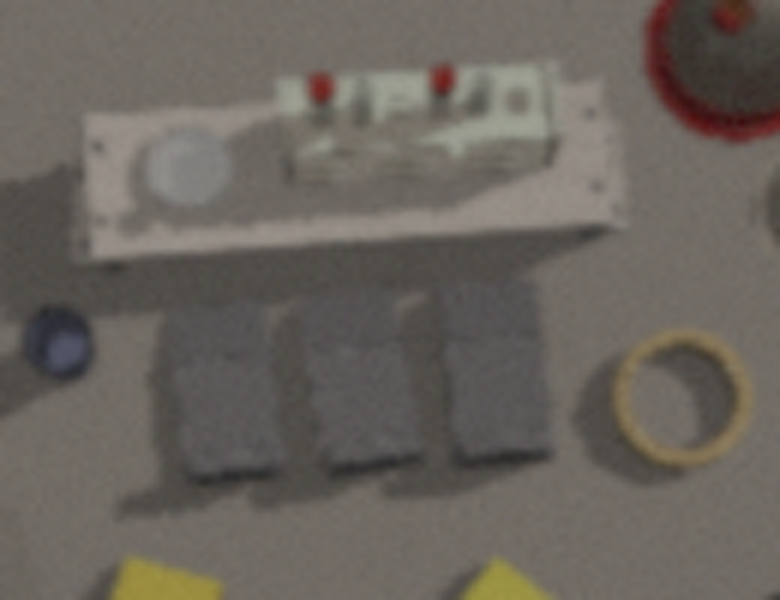

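```bash
cat >> h.py <<'E'
from scipy.spatial.transform import Rotation as Ro
YS=0.067
def Rt(yaw,flip=1):
    # tool: approach down; z (jaws) along flip*stand y
    s=ctrl.observe();R=Ro.from_quat(s['eef_rot']).as_matrix()
    ap=0
    y=np.array([-np.sin(yaw),np.cos(yaw),0])*flip
    return y
def delta(pos,yaw=YS):
    s=ctrl.observe();R=Ro.from_quat(s['eef_rot']).as_matrix()
    z=np.array([-np.sin(yaw),np.cos(yaw),0]);z*=np.sign(z@R[:,2]) or 1
    y=np.array([0,0,-1.])*np.sign(-R[2,1]); T=np.c_[np.cross(y,z),y,z]
    return (R.T@(np.array(pos)-s['position'])).round(1),Ro.from_matrix(R.T@T).as_rotvec().round(4)
E
python3 - <<'E'
from h import *
print(Ro.from_quat(ctrl.observe()['eef_rot']).as_matrix().round(3))
print(delta([470,-40,330]))
E
```

```text
[[-0.967 -0.001  0.256]
 [-0.256  0.001 -0.967]
 [ 0.    -1.    -0.002]]
(array([-444.1,  -27.4, -490.8]), array([0.0015, 0.1917, 0.0003]))
```

Request:
{"fn": "move_arm", "kwargs": {
  "steps": [
    {"angular":[0,0.19,0],"delta_pos":[-444,-27,-491],"gripper":0.8},
    {"angular":[0,0.19,0],"delta_pos":[-444,-27,-491],"gripper":0.8},
    {"angular":[0,0.19,0],"delta_pos":[-444,-27,-491],"gripper":0.8},
    {"angular":[0,0.19,0],"delta_pos":[-444,-27,-491],"gripper":0.8},
    {"angular":[0,0.19,0],"delta_pos":[-444,-27,-491],"gripper":0.8}
  ]
}}

```text
time: 0.72
position: [310.1, -348.9, 315.4]
eef_rot: [0.024, -0.707, 0.707, -0.024]
contact_force: [1.2, -0.8, -0.0]
grip_width: 73.9
```

```bash
python3 - <<'E'
from h import *
print(delta([470,-40,330]),ctrl.observe()['position'],ctrl.observe()['joint_positions'])
E
```

```text
(array([-180.8,  -14.7, -297.1]), array([-0.    ,  0.0017,  0.0001])) [ 310.0752251  -348.85231131  315.36373239] [ 0.8845441   0.14892367 -0.12284298  2.01503762  0.02201428  0.97892778
 -0.75132041]
```

Request:
{"fn": "move_arm", "kwargs": {
  "steps": [
    {"angular":[0,0,0],"delta_pos":[-181,-15,-297],"gripper":0.8},
    {"angular":[0,0,0],"delta_pos":[-181,-15,-297],"gripper":0.8},
    {"angular":[0,0,0],"delta_pos":[-181,-15,-297],"gripper":0.8},
    {"angular":[0,0,0],"delta_pos":[-181,-15,-297],"gripper":0.8},
    {"angular":[0,0,0],"delta_pos":[-181,-15,-297],"gripper":0.8}
  ]
}}

```text
time: 1.35
position: [453.7, -72.0, 329.0]
eef_rot: [0.024, -0.707, 0.707, -0.024]
contact_force: [1.0, -0.7, -0.5]
grip_width: 73.6
```

Request:
{"fn": "move_arm", "kwargs": {
  "steps": [
    {"angular":[0,0,0],"delta_pos":[0,0,0],"gripper":0.8}
  ]
}}

```text
time: 1.48
position: [454.7, -69.2, 329.0]
eef_rot: [-0.027, 0.707, -0.706, 0.028]
contact_force: [-0.3, -0.7, 0.1]
grip_width: 74.0
```

```bash
python3 - <<'E'
from h import *
import pickle
print(delta([470,-40,330]),ctrl.observe()['position'])
d=grab('wrist','w0.png');pickle.dump(d,open('w0.pkl','wb'));print(d['vfov'],np.round(d['pose'],3))
for p in [(545,-40,0),(470,-40,0),(630,-30,74)]:print(p,proj(d,p))
E
```

```text
(array([-17.6,  -0.9, -27.9]), array([ 0.0015,  0.0106, -0.001 ])) [454.65738064 -69.22384727 329.04096034]
66.97227354965389 [[ 7.80000e-02 -9.60000e-01 -2.69000e-01  5.30725e+02]
 [-9.97000e-01 -7.50000e-02 -2.20000e-02 -6.33540e+01]
 [ 1.00000e-03  2.70000e-01 -9.63000e-01  4.10940e+02]
 [ 0.00000e+00  0.00000e+00  0.00000e+00  1.00000e+00]]
(545, -40, 0) [234.55154686 101.19987007]
(470, -40, 0) [231.23413798 156.57297538]
(630, -30, 74) [226.06200808  10.47687759]
```

View pics/w0.png

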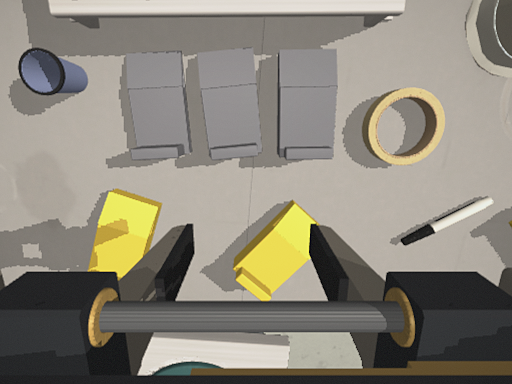

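The wrist view shows the deck front edge at v≈15 and the three spacers at u≈155, 230 and 307, v 48–158, with lugs at the tail end. The cup and tape are clear to either side. I'll enlarge to read the corners.

```bash
python3 - <<'E'
from h import *
import pickle
d=pickle.load(open('w0.pkl','rb'))
c=d['pixels'][40:170,110:350];cv2.imwrite('pics/w0c.png',cv2.resize(c,None,fx=3.333,fy=3.333,interpolation=cv2.INTER_CUBIC))
for u,v in[(52,13),(405,12)]:print(onz(d,u,v,62).round(1),onz(d,u,v,74).round(1))
E
```

```text
[616.7 155.3  62. ] [613.8 147.8  74. ]
[ 647.  -218.2   62. ] [ 643.  -212.9   74. ]
```

View pics/w0c.png

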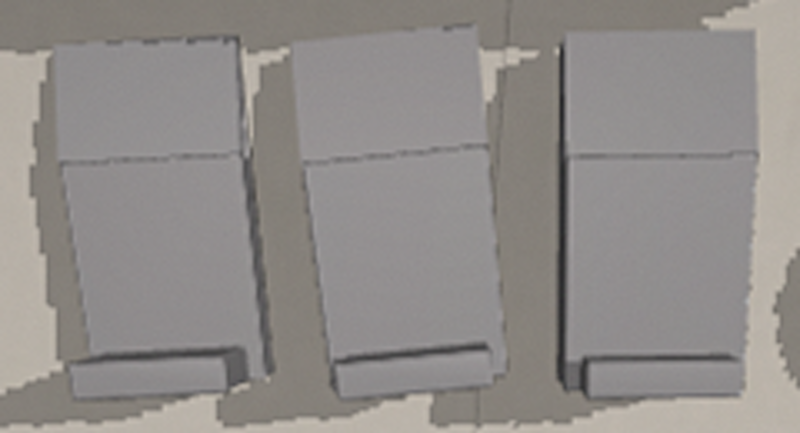

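```bash
python3 - <<'E'
from h import *
import pickle
d=pickle.load(open('w0.pkl','rb'))
Q=lambda p,z:onz(d,110+(p[0]+.5)/3.333-.5,40+(p[1]+.5)/3.333-.5,z)
for n,t,r,l in[('thin',20,[(63,162),(241,152)],[(70,366),(228,358),(228,390),(75,397)]),('med',28,[(304,161),(488,146)],[(334,364),(490,347),(493,381),(341,397)]),('thick',36,[(567,157),(757,153)],[(586,361),(742,359),(742,395),(588,396)])]:
    for z in(20,28,36):
        a,b=Q(r[0],z),Q(r[1],z);print(n,z,'ridge w',np.linalg.norm(a-b).round(1),end=' ')
    a,b=Q(r[0],t),Q(r[1],t);v=a-b;m=(a+b)/2
    L=np.array([Q(p,58) for p in l]);c=L.mean(0);w=L[0]-L[1]+L[3]-L[2]
    ax=m-c
    print('\n lug c',c.round(1),'yaws ridge %.3f lug %.3f axis %.3f'%(np.arctan2(-v[0],v[1]),np.arctan2(-w[0],w[1]),np.arctan2(ax[1],ax[0])),'lugw',np.linalg.norm(w)/2,'dist(79)',np.linalg.norm(ax[:2]))
E
```

```text
thin 20 ridge w 68.0 thin 28 ridge w 66.6 thin 36 ridge w 65.2 
 lug c [475.6  49.5  58. ] yaws ridge 0.131 lug 0.126 axis 0.134 lugw 56.9133532586266 dist(79) 78.90287058346645
med 20 ridge w 70.2 med 28 ridge w 68.7 med 36 ridge w 67.3 
 lug c [485.1 -46.2  58. ] yaws ridge 0.155 lug 0.184 axis 0.173 lugw 56.402910091829874 dist(79) 77.70250478223625
thick 20 ridge w 72.1 thick 28 ridge w 70.6 thick 36 ridge w 69.2 
 lug c [ 490.3 -137.2   58. ] yaws ridge 0.098 lug 0.088 axis 0.090 lugw 56.43128690877497 dist(79) 78.16090752014873
```

```bash
python3 - <<'E'
from h import *
import pickle
a,_=pickle.load(open('f0.pkl','rb'));w=pickle.load(open('w0.pkl','rb'))
def edge(d,u0,u1,v0,v1,zs):
    g=cv2.cvtColor(d['pixels'],cv2.COLOR_BGR2GRAY).astype(float)
    us=np.arange(u0,u1);vv=[]
    f=lambda u:v0+ (v1-v0)*(u-u0)/(u1-u0)
    for u in us:
        c=int(round(f(u)));col=g[max(c-8,0):c+9,u];k=np.gradient(col);i=np.argmin(k);i=min(max(i,1),len(k)-2)
        den=k[i-1]-2*k[i]+k[i+1];vv.append(max(c-8,0)+i+(0.5*(k[i-1]-k[i+1])/den if den else 0))
    vv=np.array(vv);p=np.polyfit(us,vv,1)
    for _ in range(4):
        r=abs(vv-np.polyval(p,us));k=r<max(.6,np.median(r)*1.5);p=np.polyfit(us[k],vv[k],1)
    print(k.sum(),len(us),p)
    for z in zs:
        A=onz(d,u0,np.polyval(p,u0),z);B=onz(d,u1,np.polyval(p,u1),z);v=A-B
        print(z,A.round(1),B.round(1),'yaw',np.arctan2(-v[0],v[1]).round(4))
edge(a,208,290,172.5,167.5,[74]);edge(w,60,395,13,12,[74,62])
print(cv2.cvtColor(w['pixels'],cv2.COLOR_BGR2GRAY)[0:30,[49,51,53,150,300,400,403,405]].T)
g=cv2.cvtColor(a['pixels'],cv2.COLOR_BGR2GRAY);print(g[165,196:212],g[163,284:300])
E
```

```text
82 82 [-6.99634237e-02  1.87058010e+02]
74 [614.6 138.2  74. ] [ 642.7 -202.6   74. ] yaw 0.0824
324 335 [-6.87533754e-03  1.50702044e+01]
74 [612.9 139.7  74. ] [ 641.9 -202.7   74. ] yaw 0.0844
62 [615.8 147.   62. ] [ 645.8 -207.7   62. ] yaw 0.0844
[[215 210 202 191 185 183 180 171 158 147 139 130 120 114 114 118 118 119
  119 118 117 117 118 118 118 117 118 118 119 120]
 [209 208 207 205 204 207 212 216 219 220 221 222 205 169 130 113 117 119
  119 118 119 118 117 120 119 119 119 119 118 118]
 [206 208 207 204 204 209 211 215 215 216 215 215 201 172 144 113 106 118
  119 118 118 119 119 119 119 119 118 119 119 119]
 [216 219 218 216 217 218 221 224 225 224 221 218 200 169 138  96  73 101
  121 124 125 123 124 125 122 122 123 123 122 123]
 [223 221 218 218 221 223 224 223 223 225 225 211 174 140  97  73  91 117
  125 125 126 125 126 124 124 125 125 124 126 125]
 [219 215 215 217 222 223 224 223 222 224 210 177 144 102 120 165 174 170
  169 170 170 171 170 171 172 170 169 172 170 171]
 [219 217 216 221 224 225 226 225 221 221 205 180 163 163 170 170 170 168
  168 170 169 170 170 169 171 170 171 171 170 171]
 [191 188 183 175 172 171 164 159 161 162 165 167 168 168 168 169 170 170
  171 169 171 170 168 170 169 171 169 171 170 169]]
[ 78  77  78  79  75  80  93  99 108 124 131 137 140 132 125 118] [141 143 142 142 142 138 141 137 131 128 119 114 108 110 109 110]
```

```bash
sed -i 's/YS=0.067/YS=0.083/' h.py; cat >> h.py <<'E'
O=np.array([643,-30.]);X=np.array([np.cos(YS),np.sin(YS)]);Y=np.array([-X[1],X[0]])
def st(x,y,z): return [*(O+x*X+y*Y),z]
def instand(p): r=np.array(p[:2])-O; return (r@X).round(1),(r@Y).round(1)
def rep():
    s=ctrl.observe();R=Ro.from_quat(s['eef_rot']).as_matrix();z=R[:,2]*np.sign(R[1,2])
    print('t',round(float(s['time']),2),'stand',instand(s['position']),'z',s['position'][2].round(1),'yaw',np.arctan2(-z[0],z[1]).round(4),'F',np.round(s['contact_force'],1),'grip',np.round(s['grip_width'],1))
E
python3 - <<'E'
from h import *
rep();print(ctrl.observe()['joint_positions'].round(2), delta([485,-46,230],.172))
E
```

```text
t 1.52 stand (np.float64(-192.2), np.float64(-26.2)) z 328.7 yaw 0.0734 F [-0.7 -0.3  0.2] grip 73.8
[ 0.46  0.14 -0.41  2.    0.07  1.01 -1.48] (array([-33.2,  98.7, -23.6]), array([ 0.0004, -0.0986,  0.0004]))
```

Request:
{"fn": "move_arm", "kwargs": {
  "steps": [
    {"angular":[0,-0.92,0],"delta_pos":[-33,60,-24],"gripper":0.8},
    {"angular":[0,-0.92,0],"delta_pos":[-33,60,-24],"gripper":0.8},
    {"angular":[0,-0.92,0],"delta_pos":[-33,60,-24],"gripper":0.8},
    {"angular":[0,-0.92,0],"delta_pos":[-33,60,-24],"gripper":0.8},
    {"angular":[0,-0.92,0],"delta_pos":[-33,60,-24],"gripper":0.8}
  ]
}}

```text
time: 2.15
position: [483.8, -49.7, 268.3]
eef_rot: [-0.337, 0.622, -0.622, 0.336]
contact_force: [0.0, -1.1, 0.0]
grip_width: 73.7
```

Request:
{"fn": "move_arm", "kwargs": {
  "steps": [
    {"angular":[0,-0.92,0],"delta_pos":[0,0,0],"gripper":0.8},
    {"angular":[0,-0.92,0],"delta_pos":[0,0,0],"gripper":0.8},
    {"angular":[0,-0.92,0],"delta_pos":[0,0,0],"gripper":0.8},
    {"angular":[0,-0.92,0],"delta_pos":[0,0,0],"gripper":0.8},
    {"angular":[0,-0.92,0],"delta_pos":[0,0,0],"gripper":0.8}
  ]
}}

```text
time: 2.78
position: [483.8, -49.7, 268.4]
eef_rot: [0.578, -0.408, 0.408, -0.577]
contact_force: [-0.9, -0.8, 0.8]
grip_width: 73.4
```

Request:
{"fn": "move_arm", "kwargs": {
  "steps": [
    {"angular":[0,-0.92,0],"delta_pos":[0,0,0],"gripper":0.8},
    {"angular":[0,-0.92,0],"delta_pos":[0,0,0],"gripper":0.8},
    {"angular":[0,-0.92,0],"delta_pos":[0,0,0],"gripper":0.8},
    {"angular":[0,-0.92,0],"delta_pos":[0,0,0],"gripper":0.8},
    {"angular":[0,-0.92,0],"delta_pos":[0,0,0],"gripper":0.8}
  ]
}}

```text
time: 3.4
position: [483.8, -49.8, 268.3]
eef_rot: [0.699, -0.11, 0.109, -0.698]
contact_force: [-0.3, 0.5, 0.6]
grip_width: 73.4
```

```bash
python3 - <<'E'
from h import *
rep();print(ctrl.observe()['joint_positions'].round(2), delta([485,-46,170],.172))
E
```

```text
t 3.4 stand (np.float64(-160.3), np.float64(-6.5)) z 268.3 yaw -0.3102 F [-0.3  0.5  0.6] grip 73.4
[ 0.81  0.4  -0.93  1.98  0.39  0.95  0.94] (array([ 0.1, 98.3,  4.1]), array([ 0.0013, -0.4822, -0.0014]))
```

Request:
{"fn": "move_arm", "kwargs": {
  "steps": [
    {"angular":[0,-0.48,0],"delta_pos":[0,98,4],"gripper":0.8},
    {"angular":[0,-0.48,0],"delta_pos":[0,98,4],"gripper":0.8},
    {"angular":[0,-0.48,0],"delta_pos":[0,98,4],"gripper":0.8},
    {"angular":[0,-0.48,0],"delta_pos":[0,98,4],"gripper":0.8}
  ]
}}

```text
time: 3.9
position: [485.0, -45.4, 169.9]
eef_rot: [-0.705, -0.057, 0.059, 0.705]
contact_force: [0.2, 0.5, 0.4]
grip_width: 73.7
```

```bash
python3 - <<'E'
from h import *
rep();print(ctrl.observe()['joint_positions'].round(2), delta([485,-46,122],.172))
grab('side','s1.png')
E
```

```text
t 3.9 stand (np.float64(-158.7), np.float64(-2.2)) z 169.9 yaw 0.1636 F [0.2 0.5 0.4] grip 73.7
[ 0.75  0.59 -0.91  2.05  0.65  0.82  1.19] (array([-0. , 47.9, -0.6]), array([-0.0003, -0.0084, -0.0022]))
```

View pics/s1.png

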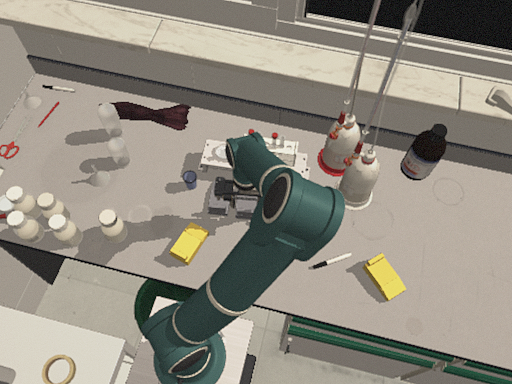

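Request:
{"fn": "move_arm", "kwargs": {
  "steps": [
    {"angular":[0,-0.008,0],"delta_pos":[0,30,-0.6],"gripper":0.8},
    {"angular":[0,-0.008,0],"delta_pos":[0,48,-0.6],"gripper":0.8},
    {"angular":[0,-0.008,0],"delta_pos":[0,48,-0.6],"gripper":0.5},
    {"angular":[0,-0.008,0],"delta_pos":[0,48,-0.6],"gripper":0.4},
    {"angular":[0,-0.008,0],"delta_pos":[0,48,-0.6],"gripper":0.4}
  ],
  "grip_force": 25
}}

```text
time: 4.58
position: [486.2, -44.3, 123.5]
eef_rot: [0.705, 0.062, -0.061, -0.704]
contact_force: [0.4, 0.5, -1.3]
grip_width: 58.2
```

```bash
python3 - <<'E'
from h import *
rep();print(delta(st(-150,-3,122)))
d=grab('side')
for z in(200,250,300,350): print(z,instand(onz(d,240,150,z)))
E
```

```text
t 4.58 stand (np.float64(-157.5), np.float64(-1.3)) z 123.5 yaw 0.1749 F [ 0.4  0.5 -1.3] grip 58.2
(array([ 7.3,  1.5, -2.4]), array([0.0004, 0.0919, 0.001 ]))
200 (np.float64(-23.5), np.float64(39.8))
250 (np.float64(-55.7), np.float64(33.4))
300 (np.float64(-87.9), np.float64(27.0))
350 (np.float64(-120.2), np.float64(20.7))
```

Request:
{"fn": "move_arm", "kwargs": {
  "steps": [
    {"angular":[0,0.046,0],"delta_pos":[3,0,-1],"gripper":0.4},
    {"angular":[0,0.092,0],"delta_pos":[8,0,-2],"gripper":0.4},
    {"angular":[0,0.092,0],"delta_pos":[8,0,-2],"gripper":0.4},
    {"angular":[0,0.092,0],"delta_pos":[8,0,-2],"gripper":0.4}
  ],
  "grip_force": 40
}}

```text
time: 5.12
position: [494.8, -44.8, 123.3]
eef_rot: [-0.706, -0.03, 0.029, 0.707]
contact_force: [-0.1, 2.2, 4.7]
grip_width: 57.1
```

```bash
python3 - <<'E'
from h import *
rep();print(delta(st(-125,-3,123)))
E
```

```text
t 5.12 stand (np.float64(-148.9), np.float64(-2.5)) z 123.3 yaw 0.0828 F [-0.1  2.2  4.7] grip 57.1
(array([23.9,  0.3, -0.5]), array([-0.    , -0.0002,  0.0016]))
```

Request:
{"fn": "move_arm", "kwargs": {
  "steps": [
    {"angular":[0,0,0],"delta_pos":[5,0,0],"gripper":0.4},
    {"angular":[0,0,0],"delta_pos":[10,0,0],"gripper":0.4},
    {"angular":[0,0,0],"delta_pos":[15,0,0],"gripper":0.4},
    {"angular":[0,0,0],"delta_pos":[20,0,0],"gripper":0.4},
    {"angular":[0,0,0],"delta_pos":[25,0,0],"gripper":0.4}
  ]
}}

```text
time: 5.75
position: [516.1, -42.9, 123.2]
eef_rot: [0.707, 0.027, -0.032, -0.706]
contact_force: [-12.5, -0.5, 19.8]
grip_width: 57.3
```

Request:
{"fn": "move_arm", "kwargs": {
  "steps": [
    {"angular":[0,0,0],"delta_pos":[2,0,0],"gripper":0.4},
    {"angular":[0,0,0],"delta_pos":[4,0,0],"gripper":0.4},
    {"angular":[0,0,0],"delta_pos":[6,0,0],"gripper":0.4}
  ]
}}

```text
time: 6.12
position: [522.1, -42.4, 123.3]
eef_rot: [0.707, 0.027, -0.032, -0.706]
contact_force: [-12.6, -1.0, 18.4]
grip_width: 57.6
```

```bash
python3 - <<'E'
from h import *
rep();print(ctrl.observe()['joint_positions'].round(2))
E
```

```text
t 6.12 stand (np.float64(-121.5), np.float64(-2.4)) z 123.3 yaw 0.0834 F [-12.6  -1.   18.4] grip 57.6
[ 0.64  0.7  -0.8   1.98  0.72  0.78  1.06]
```

Request:
{"fn": "move_arm", "kwargs": {
  "steps": [
    {"angular":[0,0,0],"delta_pos":[0,-1,0],"gripper":0.4},
    {"angular":[0,0,0],"delta_pos":[0,-1.5,0],"gripper":0.4}
  ]
}}

```text
time: 6.38
position: [524.9, -42.9, 124.0]
eef_rot: [0.707, 0.029, -0.029, -0.706]
contact_force: [0.4, 0.1, -1.6]
grip_width: 57.5
```

```bash
python3 - <<'E'
from h import *
rep()
E
```

```text
t 6.38 stand (np.float64(-118.8), np.float64(-3.0)) z 124.0 yaw 0.0827 F [ 0.4  0.1 -1.6] grip 57.5
```

Request:
{"fn": "move_arm", "kwargs": {
  "steps": [
    {"angular":[0,0,0],"delta_pos":[3,0,0],"gripper":0.4},
    {"angular":[0,0,0],"delta_pos":[6,0,0],"gripper":0.4},
    {"angular":[0,0,0],"delta_pos":[9,0,0],"gripper":0.4}
  ]
}}

```text
time: 6.75
position: [534.3, -41.6, 124.2]
eef_rot: [-0.706, -0.029, 0.029, 0.707]
contact_force: [-1.0, 0.1, -2.3]
grip_width: 57.8
```

```bash
python3 - <<'E'
from h import *
rep()
E
```

```text
t 6.75 stand (np.float64(-109.3), np.float64(-2.5)) z 124.2 yaw 0.0831 F [-1.   0.1 -2.3] grip 57.8
```

Request:
{"fn": "move_arm", "kwargs": {
  "steps": [
    {"angular":[0,0,0],"delta_pos":[3,0,0],"gripper":0.4},
    {"angular":[0,0,0],"delta_pos":[6,0,0],"gripper":0.4},
    {"angular":[0,0,0],"delta_pos":[9,0,0],"gripper":0.4},
    {"angular":[0,0,0],"delta_pos":[12,0,0],"gripper":0.4}
  ]
}}

```text
time: 7.25
position: [546.1, -40.6, 124.4]
eef_rot: [0.707, 0.029, -0.029, -0.706]
contact_force: [-0.0, -0.4, -1.7]
grip_width: 57.5
```

Request:
{"fn": "move_arm", "kwargs": {
  "steps": [
    {"angular":[0,0,0],"delta_pos":[3,0,0],"gripper":0.4},
    {"angular":[0,0,0],"delta_pos":[6,0,0],"gripper":0.4},
    {"angular":[0,0,0],"delta_pos":[9,0,0],"gripper":0.4},
    {"angular":[0,0,0],"delta_pos":[12,0,0],"gripper":0.4}
  ]
}}

```text
time: 7.75
position: [557.1, -39.7, 124.0]
eef_rot: [0.707, 0.029, -0.03, -0.706]
contact_force: [-3.7, -0.9, -1.0]
grip_width: 57.6
```

```bash
python3 - <<'E'
from h import *
rep();print(ctrl.observe()['joint_positions'].round(2))
E
```

```text
t 7.75 stand (np.float64(-86.4), np.float64(-2.5)) z 124.0 yaw 0.0831 F [-3.7 -0.9 -1. ] grip 57.6
[ 0.61  0.73 -0.79  1.9   0.72  0.82  1.08]
```

Request:
{"fn": "move_arm", "kwargs": {
  "steps": [
    {"angular":[0,0,0],"delta_pos":[3,0,0],"gripper":0.4},
    {"angular":[0,0,0],"delta_pos":[5,0,0],"gripper":0.4}
  ]
}}

```text
time: 8.0
position: [562.9, -39.2, 124.2]
eef_rot: [0.707, 0.029, -0.03, -0.706]
contact_force: [-2.5, -0.0, -2.8]
grip_width: 57.4
```

Request:
{"fn": "move_arm", "kwargs": {
  "steps": [
    {"angular":[0,0,0],"delta_pos":[3,0,0],"gripper":0.4},
    {"angular":[0,0,0],"delta_pos":[5,0,0],"gripper":0.4}
  ]
}}

```text
time: 8.25
position: [568.5, -38.8, 124.4]
eef_rot: [-0.706, -0.03, 0.029, 0.707]
contact_force: [-1.5, -0.1, -4.7]
grip_width: 57.7
```

Request:
{"fn": "move_arm", "kwargs": {
  "steps": [
    {"angular":[0,0,0],"delta_pos":[3,0,0],"gripper":0.4},
    {"angular":[0,0,0],"delta_pos":[5,0,0],"gripper":0.4}
  ]
}}

```text
time: 8.5
position: [573.3, -38.3, 124.4]
eef_rot: [-0.706, -0.03, 0.029, 0.707]
contact_force: [-1.7, -1.0, -4.1]
grip_width: 57.6
```

```bash
python3 - <<'E'
from h import *
rep()
E
```

```text
t 8.5 stand (np.float64(-70.1), np.float64(-2.5)) z 124.4 yaw 0.083 F [-1.7 -1.  -4.1] grip 57.6
```

Request:
{"fn": "move_arm", "kwargs": {
  "steps": [
    {"angular":[0,0,0],"delta_pos":[2,0.5,0],"gripper":0.4},
    {"angular":[0,0,0],"delta_pos":[4,1,0],"gripper":0.4},
    {"angular":[0,0,0],"delta_pos":[6,1,0],"gripper":0.4}
  ]
}}

```text
time: 8.88
position: [578.9, -37.8, 123.5]
eef_rot: [0.707, 0.029, -0.029, -0.706]
contact_force: [-2.5, -0.4, -1.4]
grip_width: 57.6
```

Request:
{"fn": "move_arm", "kwargs": {
  "steps": [
    {"angular":[0,0,0],"delta_pos":[2,0,0],"gripper":0.4},
    {"angular":[0,0,0],"delta_pos":[4,0,0],"gripper":0.4}
  ]
}}

```text
time: 9.12
position: [583.0, -37.5, 123.5]
eef_rot: [0.707, 0.029, -0.029, -0.706]
contact_force: [-3.0, -0.5, -1.8]
grip_width: 57.7
```

```bash
python3 - <<'E'
from h import *
rep()
E
```

```text
t 9.12 stand (np.float64(-60.4), np.float64(-2.5)) z 123.5 yaw 0.0832 F [-3.  -0.5 -1.8] grip 57.7
```

Request:
{"fn": "move_arm", "kwargs": {
  "steps": [
    {"angular":[0,0,0],"delta_pos":[1.5,0,0],"gripper":0.4},
    {"angular":[0,0,0],"delta_pos":[3,0,0],"gripper":0.4}
  ]
}}

```text
time: 9.38
position: [585.9, -37.3, 123.4]
eef_rot: [0.707, 0.029, -0.029, -0.706]
contact_force: [-2.3, 0.1, -0.5]
grip_width: 57.8
```

Request:
{"fn": "move_arm", "kwargs": {
  "steps": [
    {"angular":[0,0,0],"delta_pos":[1.5,0,0],"gripper":0.4},
    {"angular":[0,0,0],"delta_pos":[2,0,0],"gripper":0.4}
  ]
}}

```text
time: 9.62
position: [587.2, -37.2, 123.4]
eef_rot: [0.707, 0.029, -0.03, -0.706]
contact_force: [-6.8, 0.1, 2.5]
grip_width: 58.0
```

```bash
python3 - <<'E'
from h import *
rep()
E
```

```text
t 9.62 stand (np.float64(-56.2), np.float64(-2.5)) z 123.4 yaw 0.0832 F [-6.8  0.1  2.5] grip 58.0
```

Request:
{"fn": "move_arm", "kwargs": {
  "steps": [
    {"angular":[0,0,0],"delta_pos":[1,0,0],"gripper":0.4},
    {"angular":[0,0,0],"delta_pos":[1.5,0,0],"gripper":0.4}
  ]
}}

```text
time: 9.88
position: [587.4, -37.1, 123.3]
eef_rot: [0.707, 0.028, -0.031, -0.706]
contact_force: [-9.8, -2.0, 6.2]
grip_width: 57.7
```

Request:
{"fn": "move_arm", "kwargs": {
  "steps": [
    {"angular":[0,0,0],"delta_pos":[0,0,0],"gripper":0.8},
    {"angular":[0,0,0],"delta_pos":[-1.5,0,0],"gripper":0.8},
    {"angular":[0,0,0],"delta_pos":[-1.5,-20,0],"gripper":0.8},
    {"angular":[0,0,0],"delta_pos":[-10,-60,0],"gripper":0.8},
    {"angular":[0,0,0],"delta_pos":[-40,-80,0],"gripper":0.8}
  ]
}}

```text
time: 10.5
position: [551.3, -39.5, 206.7]
eef_rot: [-0.706, -0.032, 0.028, 0.707]
contact_force: [0.4, 0.0, 0.5]
grip_width: 73.5
```

```bash
python3 - <<'E'
from h import *
rep();print(ctrl.observe()['joint_positions'].round(2))
d=viewer.grab_frame('wrist');P=np.array(d['pose']);print(P.round(3));R=Ro.from_quat(ctrl.observe()['eef_rot']).as_matrix()
print((R.T@P[:3,:3]).round(3),R.T@(P[:3,3]-ctrl.observe()['position']))
E
```

```text
t 10.5 stand (np.float64(-92.1), np.float64(-1.9)) z 206.7 yaw 0.0836 F [0.4 0.  0.5] grip 73.5
[ 0.69  0.62 -0.9   1.88  0.6   0.93  1.16]
[[-8.40000e-02  9.57000e-01  2.77000e-01  4.74341e+02]
 [ 9.96000e-01  8.10000e-02  2.20000e-02 -4.58930e+01]
 [-2.00000e-03  2.78000e-01 -9.61000e-01  2.88129e+02]
 [ 0.00000e+00  0.00000e+00  0.00000e+00  1.00000e+00]]
[[ 0.     0.961  0.275]
 [-0.001 -0.275  0.961]
 [ 1.    -0.     0.   ]] [-73.4014381  -80.61392672  -0.18619459]
```

Request:
{"fn": "move_arm", "kwargs": {
  "steps": [
    {"angular":[0,0,-0.7],"delta_pos":[-50,0,0],"gripper":1},
    {"angular":[0,0,-0.7],"delta_pos":[-50,15,0],"gripper":1},
    {"angular":[0,0,-0.7],"delta_pos":[-50,31,0],"gripper":1},
    {"angular":[0,0,-0.7],"delta_pos":[-50,31,0],"gripper":1},
    {"angular":[0,0,-0.7],"delta_pos":[-50,31,0],"gripper":1}
  ]
}}

```text
time: 11.18
position: [504.6, -62.4, 177.6]
eef_rot: [0.704, 0.203, 0.162, -0.661]
contact_force: [-0.2, -0.3, -0.1]
grip_width: 91.7
```

```bash
python3 - <<'E'
from h import *
import pickle
rep();print(ctrl.observe()['joint_positions'].round(2))
d=grab('wrist');pickle.dump(d,open('w1.pkl','wb'));P=np.array(d['pose']);print(instand(P[:3,3]),P[2,3],P[:3,2])
cv2.imwrite('pics/w1.png',cv2.resize(cv2.rotate(d['pixels'],cv2.ROTATE_180),None,fx=1.5,fy=1.5))
for z in (0,20,24,28,32,62): print(z,proj(d,st(0,-60,z)).round(1),proj(d,st(0,60,z)).round(1))
E
```

```text
t 11.18 stand (np.float64(-140.6), np.float64(-20.8)) z 177.6 yaw 0.0415 F [-0.2 -0.3 -0.1] grip 91.7
[ 0.76  0.45 -0.82  2.29  1.64  0.32  0.16]
(np.float64(-247.9), np.float64(-13.9)) 210.341800163536 [ 0.71662368 -0.02222933 -0.6971057 ]
0 [233.4 214.9] [342.2 218.3]
20 [231.2 229.1] [345. 233.]
24 [230.7 232. ] [345.6 236.1]
28 [230.3 235.1] [346.2 239.3]
32 [229.8 238.1] [346.8 242.5]
62 [225.9 263.2] [351.7 268.8]
```

View pics/w1.png

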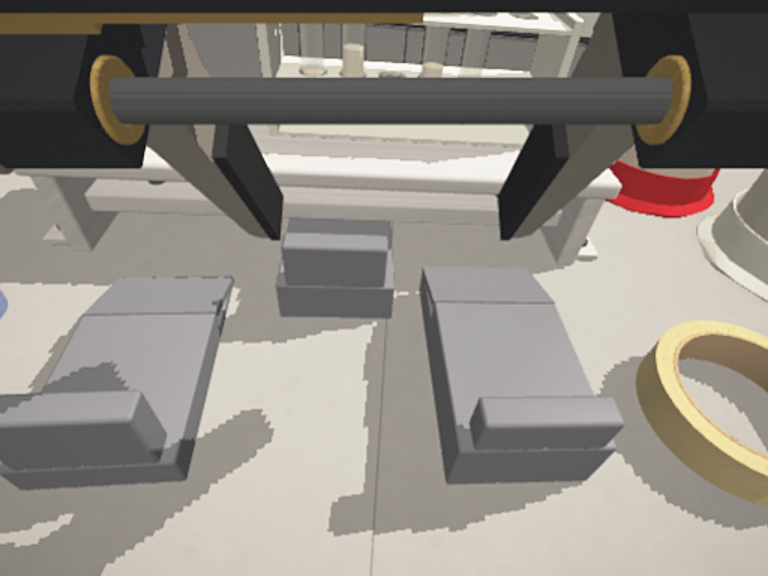

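The view shows the medium spacer home under the bar, with its tail at (335,265). The other two are still in front, and the bar's front face is at rows ≈195–222. I'll zoom in on the contact. The left-hand spacer looks the thinner.

```bash
python3 - <<'E'
from h import *
import pickle
d=pickle.load(open('w1.pkl','rb'))
r=cv2.rotate(d['pixels'],cv2.ROTATE_180)
cv2.imwrite('pics/w1c.png',cv2.resize(r[105:180,150:350],None,fx=4,fy=4,interpolation=cv2.INTER_CUBIC))
g=cv2.cvtColor(r,cv2.COLOR_BGR2GRAY)
for u in(90,110,205,225,250,275,290,305):
    print(u,g[120:160,u])
# heights on plane stand x=0 for edge points
def onbar(u,v):
    u,v=511-u,383-v;o,q=ray(d,u,v);n=np.array([*X,0]);s=((np.array([*O,0])-o)@n)/(q@n);p=o+s*q;return instand(p)[1],p[2].round(1)
for u in(90,110,300,320):
    for v in(138,140,142,144,146,148,150):print(u,v,onbar(u,v),end=';')
    print()
E
```

```text
90 [166 188 187 186 185 186 184 184 183 184 181 172 155 152 154 151 150 150
 150 150 143 140 150 151 151 149 149 149 150 149 151 151 148 150 149 148
 148 148 149 148]
110 [118 152 196 188 187 187 184 183 183 184 187 180 166 153 153 152 150 150
 151 149 150 136 135 152 150 150 150 150 149 150 150 149 150 150 150 149
 149 149 149 149]
205 [153 153 152 138 141 179 195 193 188 187 193 193 189 190 187 180 160 152
 155 151 150 152 150 149 147 132 118 119 121 121 120 121 120 119 114 143
 175 168 169 168]
225 [152 153 152 153 131 152 195 194 192 187 189 193 193 190 193 187 176 157
 154 152 152 151 152 150 152 139 117 120 120 121 119 118 121 119 118 121
 148 171 167 169]
250 [152 151 152 152 152 132 151 194 193 190 188 188 193 191 189 189 187 172
 154 154 153 152 153 150 150 155 145 114 119 119 120 120 119 119 119 115
 130 159 170 167]
275 [157 154 150 152 150 153 134 152 193 193 189 184 188 192 190 187 188 185
 169 151 153 151 149 149 150 150 151 146 138 153 151 151 152 152 153 153
 153 155 154 153]
290 [172 153 154 151 151 150 147 136 161 195 193 185 184 189 192 187 186 187
 182 160 148 151
[... 832 characters left out ...]
));110 150 (np.float64(117.0), np.float64(17.5));
300 138 (np.float64(-78.4), np.float64(41.5));300 140 (np.float64(-78.8), np.float64(39.0));300 142 (np.float64(-79.2), np.float64(36.5));300 144 (np.float64(-79.7), np.float64(34.0));300 146 (np.float64(-80.1), np.float64(31.4));300 148 (np.float64(-80.6), np.float64(28.8));300 150 (np.float64(-81.0), np.float64(26.2));
320 138 (np.float64(-99.2), np.float64(42.5));320 140 (np.float64(-99.8), np.float64(40.0));320 142 (np.float64(-100.3), np.float64(37.5));320 144 (np.float64(-100.9), np.float64(35.0));320 146 (np.float64(-101.5), np.float64(32.4));320 148 (np.float64(-102.1), np.float64(29.8));320 150 (np.float64(-102.6), np.float64(27.2));
```

View pics/w1c.png

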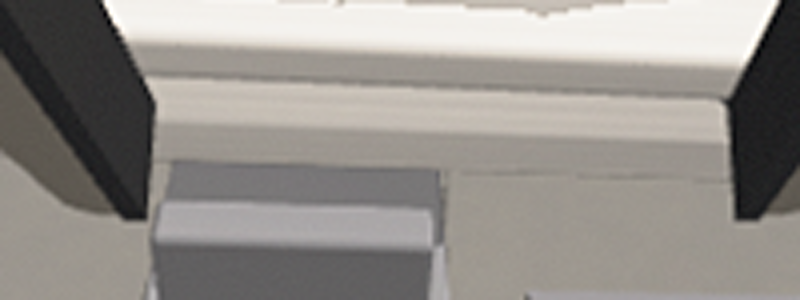

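The bar's underside reads z≈28.4 on both sides, touching the top of the spacer. A bar hanging free just above 28 mm would look the same, so I'll draw the spacer part-way out and see whether the bar drops.

```bash
python3 - <<'E'
from h import *
rep();print(delta(st(-57.5,-2.5,185)))
E
```

```text
t 11.22 stand (np.float64(-141.9), np.float64(-20.6)) z 176.4 yaw 0.0428 F [-1.4 -0.8 -1.3] grip 91.9
(array([77.6, 32.8, 20.8]), array([ 0.0812, -0.0204,  0.5187]))
```

Request:
{"fn": "move_arm", "kwargs": {
  "steps": [
    {"angular":[0.08,-0.02,0.52],"delta_pos":[0,-10,5],"gripper":0.8},
    {"angular":[0.08,-0.02,0.52],"delta_pos":[10,0,10],"gripper":0.8},
    {"angular":[0.08,-0.02,0.52],"delta_pos":[50,20,20],"gripper":0.8},
    {"angular":[0.08,-0.02,0.52],"delta_pos":[78,33,21],"gripper":0.8},
    {"angular":[0.08,-0.02,0.52],"delta_pos":[78,33,21],"gripper":0.8}
  ]
}}

```text
time: 11.85
position: [590.6, -36.7, 184.4]
eef_rot: [-0.704, -0.026, 0.03, 0.71]
contact_force: [-0.0, -0.7, -0.2]
grip_width: 73.4
```

```bash
python3 - <<'E'
from h import *
rep();print(delta(st(-57,-2.5,123.5)))
E
```

```text
t 11.85 stand (np.float64(-52.7), np.float64(-2.3)) z 184.4 yaw 0.0785 F [-0.  -0.7 -0.2] grip 73.4
(array([-4. , 60.9, -0.7]), array([-0.0087, -0.0044, -0.0047]))
```

Request:
{"fn": "move_arm", "kwargs": {
  "steps": [
    {"angular":[-0.009,-0.004,-0.005],"delta_pos":[-4,0,-0.7],"gripper":0.8},
    {"angular":[-0.009,-0.004,-0.005],"delta_pos":[-4,45,-0.7],"gripper":0.8},
    {"angular":[-0.009,-0.004,-0.005],"delta_pos":[-4,60.5,-0.7],"gripper":0.8},
    {"angular":[-0.009,-0.004,-0.005],"delta_pos":[-4,60.5,-0.7],"gripper":0.4},
    {"angular":[-0.009,-0.004,-0.005],"delta_pos":[-4,60.5,-0.7],"gripper":0.4}
  ]
}}

```text
time: 12.48
position: [582.4, -37.8, 125.3]
eef_rot: [0.709, 0.031, -0.03, -0.704]
contact_force: [-1.2, 0.4, -1.0]
grip_width: 57.9
```

Request:
{"fn": "move_arm", "kwargs": {
  "steps": [
    {"angular":[0,0,0],"delta_pos":[0,0,0],"gripper":0.4}
  ]
}}

```text
time: 12.6
position: [582.5, -37.7, 125.3]
eef_rot: [0.709, 0.03, -0.03, -0.704]
contact_force: [-2.8, 1.4, 5.1]
grip_width: 57.3
```

Request:
{"fn": "move_arm", "kwargs": {
  "steps": [
    {"angular":[0,0,0],"delta_pos":[-5,0,0],"gripper":0.4},
    {"angular":[0,0,0],"delta_pos":[-12,0,0],"gripper":0.4},
    {"angular":[0,0,0],"delta_pos":[-19,0,0],"gripper":0.4}
  ]
}}

```text
time: 12.98
position: [565.2, -39.8, 125.3]
eef_rot: [0.709, 0.032, -0.028, -0.704]
contact_force: [5.9, 0.4, 2.6]
grip_width: 57.7
```

```bash
python3 - <<'E'
from h import *
rep()
E
```

```text
t 12.97 stand (np.float64(-78.3), np.float64(-3.4)) z 125.3 yaw 0.0844 F [5.9 0.4 2.6] grip 57.7
```

Request:
{"fn": "move_arm", "kwargs": {
  "steps": [
    {"angular":[0,0,0],"delta_pos":[-8,-0.5,0],"gripper":0.4},
    {"angular":[0,0,0],"delta_pos":[-16,-0.5,0],"gripper":0.4},
    {"angular":[0,0,0],"delta_pos":[-24,-0.5,0],"gripper":0.4},
    {"angular":[0,0,0],"delta_pos":[-32,-0.5,0],"gripper":0.4},
    {"angular":[0,0,0],"delta_pos":[-40,-0.5,0],"gripper":0.4}
  ]
}}

```text
time: 13.6
position: [524.0, -43.2, 125.2]
eef_rot: [0.709, 0.031, -0.029, -0.704]
contact_force: [4.0, -1.3, 13.4]
grip_width: 57.8
```

Request:
{"fn": "move_arm", "kwargs": {
  "steps": [
    {"angular":[0,0,0],"delta_pos":[0,0,0],"gripper":0.8},
    {"angular":[0,0,0],"delta_pos":[0,-10,0],"gripper":0.8},
    {"angular":[0,0,-0.3],"delta_pos":[0,-60,0],"gripper":1},
    {"angular":[0,0,-0.6],"delta_pos":[-30,-65,0],"gripper":1},
    {"angular":[0,0,-0.6],"delta_pos":[-40,-65,0],"gripper":1}
  ]
}}

```text
time: 14.22
position: [493.8, -55.0, 189.8]
eef_rot: [0.699, 0.181, 0.132, -0.679]
contact_force: [1.9, -1.5, -0.1]
grip_width: 91.8
```

Request:
{"fn": "move_arm", "kwargs": {
  "steps": [
    {"angular":[0,0,0],"delta_pos":[0,0,0],"gripper":1}
  ]
}}

```text
time: 14.35
position: [496.2, -54.9, 189.9]
eef_rot: [0.699, 0.181, 0.131, -0.679]
contact_force: [-0.1, 0.1, -0.6]
grip_width: 91.8
```

```bash
python3 - <<'E'
from h import *
import pickle
rep()
d=grab('wrist');pickle.dump(d,open('w2.pkl','wb'));P=np.array(d['pose']);print(instand(P[:3,3]),P[2,3],P[:3,2])
r=cv2.rotate(d['pixels'],cv2.ROTATE_180)
for z in (28,18): 
  for y in(-60,60): print(z,y,(np.array([511,383])-proj(d,st(0,y,z))).round(1))
cv2.imwrite('pics/w2.png',cv2.resize(r[60:260,110:370],None,fx=3,fy=3,interpolation=cv2.INTER_CUBIC))
E
```

```text
t 14.35 stand (np.float64(-148.4), np.float64(-12.6)) z 189.9 yaw 0.0626 F [-0.1  0.1 -0.6] grip 91.8
(np.float64(-253.0), np.float64(-8.6)) 230.78049944759326 [ 0.66053916  0.00758962 -0.75075323]
28 -60 [293.4 137.7]
28 60 [183.8 135.1]
18 -60 [292.2 144.6]
18 60 [185.1 142.2]
```

View pics/w2.png

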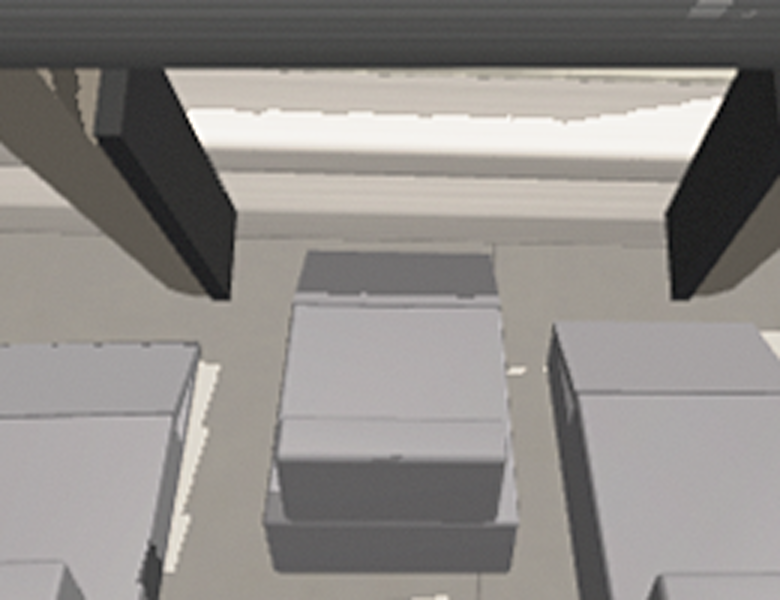

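With the spacer back out, the bar's lower edge reads row ≈141 at u=295, i.e. z≈23–24. It had read 28.4, so the medium spacer lifts it about 5 mm and fits. I'll re-insert it.

```bash
python3 - <<'E'
from h import *
import pickle
d=pickle.load(open('w2.pkl','rb'))
print(instand([524,-43.2]),delta(st(-115.5,-3.2,175)))
r=cv2.rotate(d['pixels'],cv2.ROTATE_180);g=cv2.cvtColor(r,cv2.COLOR_BGR2GRAY)
def onbar(u,v):
    u,v=511-u,383-v;o,q=ray(d,u,v);n=np.array([*X,0]);s=((np.array([*O,0])-o)@n)/(q@n);p=o+s*q;return instand(p)[1],p[2].round(1)
for u in(120,130,140,200,290,310,320):
    k=133+np.argmin(g[133:148,u]);print(u,k,onbar(u,k))
E
```

```text
(np.float64(-119.7), np.float64(-3.3)) (array([22.1, 26.9, 10.3]), array([ 0.0455, -0.0109,  0.4447]))
120 136 (np.float64(128.9), np.float64(24.7))
130 137 (np.float64(118.6), np.float64(23.6))
140 133 (np.float64(106.4), np.float64(29.5))
200 138 (np.float64(42.9), np.float64(24.5))
290 140 (np.float64(-56.7), np.float64(24.6))
310 140 (np.float64(-79.1), np.float64(25.3))
320 134 (np.float64(-88.6), np.float64(33.9))
```

Free gap is about 24.5 mm, so the medium spacer lifts the bar about 3.5 mm. Re-gripping.

Request:
{"fn": "move_arm", "kwargs": {
  "steps": [
    {"angular":[0.046,-0.011,0.445],"delta_pos":[0,0,5],"gripper":0.8},
    {"angular":[0.046,-0.011,0.445],"delta_pos":[10,5,10],"gripper":0.8},
    {"angular":[0.046,-0.011,0.445],"delta_pos":[22,20,10],"gripper":0.8},
    {"angular":[0.046,-0.011,0.445],"delta_pos":[22,27,10],"gripper":0.8},
    {"angular":[0.046,-0.011,0.445],"delta_pos":[22,27,10],"gripper":0.8}
  ]
}}

```text
time: 15.02
position: [527.6, -42.0, 173.9]
eef_rot: [-0.705, -0.03, 0.03, 0.708]
contact_force: [-0.3, -0.5, -0.4]
grip_width: 73.3
```

```bash
python3 - <<'E'
from h import *
rep();print(delta(st(-115.5,-3.2,123.5)))
E
```

```text
t 15.03 stand (np.float64(-116.0), np.float64(-2.4)) z 173.9 yaw 0.0846 F [-0.3 -0.5 -0.4] grip 73.3
(array([ 0.5, 50.4, -1. ]), array([-0.0041,  0.0016, -0.0004]))
```

Request:
{"fn": "move_arm", "kwargs": {
  "steps": [
    {"angular":[-0.004,0.002,0],"delta_pos":[0.5,30,-1],"gripper":0.8},
    {"angular":[-0.004,0.002,0],"delta_pos":[0.5,50,-1],"gripper":0.8},
    {"angular":[-0.004,0.002,0],"delta_pos":[0.5,50,-1],"gripper":0.4},
    {"angular":[-0.004,0.002,0],"delta_pos":[0.5,50,-1],"gripper":0.4},
    {"angular":[-0.004,0.002,0],"delta_pos":[0.5,50,-1],"gripper":0.4}
  ]
}}

```text
time: 15.65
position: [529.3, -43.7, 125.5]
eef_rot: [0.707, 0.03, -0.028, -0.706]
contact_force: [-0.0, -0.2, -2.1]
grip_width: 57.7
```

Request:
{"fn": "move_arm", "kwargs": {
  "steps": [
    {"angular":[0,0,0],"delta_pos":[4,0,0],"gripper":0.4},
    {"angular":[0,0,0],"delta_pos":[8,0,0],"gripper":0.4},
    {"angular":[0,0,0],"delta_pos":[12,0,0],"gripper":0.4}
  ]
}}

```text
time: 16.02
position: [540.7, -42.7, 125.3]
eef_rot: [0.708, 0.029, -0.029, -0.705]
contact_force: [-6.3, -0.6, 6.3]
grip_width: 57.8
```

```bash
python3 - <<'E'
from h import *
rep()
E
```

```text
t 16.02 stand (np.float64(-103.0), np.float64(-4.2)) z 125.3 yaw 0.0812 F [-6.3 -0.6  6.3] grip 57.8
```

Request:
{"fn": "move_arm", "kwargs": {
  "steps": [
    {"angular":[0,0,0],"delta_pos":[4,-0.5,0],"gripper":0.4},
    {"angular":[0,0,0],"delta_pos":[8,-0.5,0],"gripper":0.4},
    {"angular":[0,0,0],"delta_pos":[12,-0.5,0],"gripper":0.4}
  ]
}}

```text
time: 16.4
position: [553.2, -41.8, 125.3]
eef_rot: [0.708, 0.029, -0.028, -0.706]
contact_force: [-3.6, -0.1, 2.0]
grip_width: 57.9
```

Request:
{"fn": "move_arm", "kwargs": {
  "steps": [
    {"angular":[0,0,0],"delta_pos":[3,0,0],"gripper":0.4},
    {"angular":[0,0,0],"delta_pos":[6,0,0],"gripper":0.4},
    {"angular":[0,0,0],"delta_pos":[9,0,0],"gripper":0.4}
  ]
}}

```text
time: 16.77
position: [559.7, -41.0, 125.3]
eef_rot: [0.708, 0.027, -0.03, -0.705]
contact_force: [-10.1, -1.5, 10.4]
grip_width: 57.9
```

Request:
{"fn": "move_arm", "kwargs": {
  "steps": [
    {"angular":[0,0,0],"delta_pos":[3,0,0],"gripper":0.4},
    {"angular":[0,0,0],"delta_pos":[6,0,0],"gripper":0.4},
    {"angular":[0,0,0],"delta_pos":[9,0,0],"gripper":0.4}
  ]
}}

```text
time: 17.15
position: [569.0, -40.2, 125.3]
eef_rot: [0.708, 0.028, -0.03, -0.705]
contact_force: [-7.6, -1.5, 6.3]
grip_width: 57.3
```

```bash
python3 - <<'E'
from h import *
rep()
E
```

```text
t 17.15 stand (np.float64(-74.6), np.float64(-4.0)) z 125.3 yaw 0.0814 F [-7.6 -1.5  6.3] grip 57.3
```

Lifting push of 7–10 N, as expected. Continuing to the stop.

Request:
{"fn": "move_arm", "kwargs": {
  "steps": [
    {"angular":[0,0,0],"delta_pos":[3,-0.3,0],"gripper":0.4},
    {"angular":[0,0,0],"delta_pos":[6,-0.3,0],"gripper":0.4},
    {"angular":[0,-0.002,0],"delta_pos":[9,-0.3,0],"gripper":0.4}
  ]
}}

```text
time: 17.52
position: [580.0, -39.7, 125.4]
eef_rot: [0.707, 0.03, -0.029, -0.706]
contact_force: [-3.0, 0.4, -2.0]
grip_width: 57.4
```

Request:
{"fn": "move_arm", "kwargs": {
  "steps": [
    {"angular":[0,0,0],"delta_pos":[2,0,0],"gripper":0.4},
    {"angular":[0,0,0],"delta_pos":[4,0,0],"gripper":0.4}
  ]
}}

```text
time: 17.77
position: [584.0, -39.3, 125.6]
eef_rot: [0.707, 0.03, -0.029, -0.706]
contact_force: [-1.9, 0.4, -1.5]
grip_width: 57.3
```

Request:
{"fn": "move_arm", "kwargs": {
  "steps": [
    {"angular":[0,0,0],"delta_pos":[1,0,0],"gripper":0.4},
    {"angular":[0,0,0],"delta_pos":[2.5,0,0],"gripper":0.4}
  ]
}}

```text
time: 18.02
position: [586.4, -39.1, 125.7]
eef_rot: [0.707, 0.03, -0.029, -0.706]
contact_force: [-2.7, -0.8, -1.6]
grip_width: 57.7
```

```bash
python3 - <<'E'
from h import *
rep()
E
```

```text
t 18.02 stand (np.float64(-57.1), np.float64(-4.3)) z 125.7 yaw 0.0834 F [-2.7 -0.8 -1.6] grip 57.7
```

Request:
{"fn": "move_arm", "kwargs": {
  "steps": [
    {"angular":[0,0,0],"delta_pos":[1,0,0],"gripper":0.4},
    {"angular":[0,0,0],"delta_pos":[2,0,0],"gripper":0.4}
  ]
}}

```text
time: 18.27
position: [587.9, -38.9, 125.6]
eef_rot: [0.708, 0.03, -0.029, -0.705]
contact_force: [-5.3, -0.4, 0.6]
grip_width: 57.9
```

Request:
{"fn": "move_arm", "kwargs": {
  "steps": [
    {"angular":[0,0,0],"delta_pos":[1,0,0],"gripper":0.4},
    {"angular":[0,0,0],"delta_pos":[1.5,0,0],"gripper":0.4}
  ]
}}

```text
time: 18.52
position: [588.1, -38.8, 125.4]
eef_rot: [0.708, 0.028, -0.03, -0.705]
contact_force: [-9.9, -1.0, 2.0]
grip_width: 57.7
```

```bash
python3 - <<'E'
from h import *
rep()
E
```

```text
t 18.52 stand (np.float64(-55.4), np.float64(-4.2)) z 125.4 yaw 0.0832 F [-9.9 -1.   2. ] grip 57.7
```

Request:
{"fn": "move_arm", "kwargs": {
  "steps": [
    {"angular":[0,0,0],"delta_pos":[1.2,0.3,0],"gripper":0.4},
    {"angular":[0,0,0],"delta_pos":[1.2,0.3,0],"gripper":0.4}
  ]
}}

```text
time: 18.77
position: [588.4, -38.7, 125.3]
eef_rot: [0.708, 0.027, -0.031, -0.705]
contact_force: [-13.4, -3.1, 6.9]
grip_width: 57.9
```

Request:
{"fn": "move_arm", "kwargs": {
  "steps": [
    {"angular":[0,0,0],"delta_pos":[0,0,0],"gripper":0.8},
    {"angular":[0,0,0],"delta_pos":[-1.5,0,0],"gripper":0.8},
    {"angular":[0,0,0],"delta_pos":[-1.5,-20,0],"gripper":0.8},
    {"angular":[0,0,-0.3],"delta_pos":[-60,-60,0],"gripper":1},
    {"angular":[0,0,-0.6],"delta_pos":[-90,-65,0],"gripper":1}
  ]
}}

```text
time: 19.4
position: [503.9, -45.1, 191.7]
eef_rot: [-0.689, -0.162, -0.103, 0.699]
contact_force: [1.3, -0.3, 0.9]
grip_width: 90.8
```

Request:
{"fn": "move_arm", "kwargs": {
  "steps": [
    {"angular":[0,0,-0.15],"delta_pos":[0,0,0],"gripper":1},
    {"angular":[0,0,-0.15],"delta_pos":[0,0,0],"gripper":1}
  ]
}}

```text
time: 19.65
position: [503.4, -46.9, 191.7]
eef_rot: [-0.677, -0.211, -0.154, 0.688]
contact_force: [0.2, 0.4, 0.3]
grip_width: 91.9
```

```bash
python3 - <<'E'
from h import *
import pickle
rep()
d=grab('wrist');pickle.dump(d,open('w3.pkl','wb'));P=np.array(d['pose']);print(instand(P[:3,3]),P[2,3])
r=cv2.rotate(d['pixels'],cv2.ROTATE_180);g=cv2.cvtColor(r,cv2.COLOR_BGR2GRAY)
def onbar(u,v):
    u,v=511-u,383-v;o,q=ray(d,u,v);n=np.array([*X,0]);s=((np.array([*O,0])-o)@n)/(q@n);p=o+s*q;return instand(p)[1],p[2].round(1)
v0=int(383-proj(d,st(0,0,26))[1])
for u in(100,120,130,290,300,310):
    k=v0-8+np.argmin(g[v0-8:v0+9,u]);print(u,k,onbar(u,k),end=';')
cv2.imwrite('pics/w3.png',cv2.resize(r[60:260,110:370],None,fx=3,fy=3,interpolation=cv2.INTER_CUBIC))
E
```

```text
t 19.65 stand (np.float64(-140.5), np.float64(-5.2)) z 191.7 yaw 0.0821 F [0.2 0.4 0.3] grip 91.9
(np.float64(-248.0), np.float64(-4.8)) 224.32699516546035
100 151 (np.float64(163.1), np.float64(36.1));120 158 (np.float64(144.9), np.float64(26.8));130 157 (np.float64(133.7), np.float64(28.3));290 160 (np.float64(-39.5), np.float64(25.6));300 155 (np.float64(-49.7), np.float64(32.6));310 159 (np.float64(-61.1), np.float64(27.2));
```

View pics/w3.png

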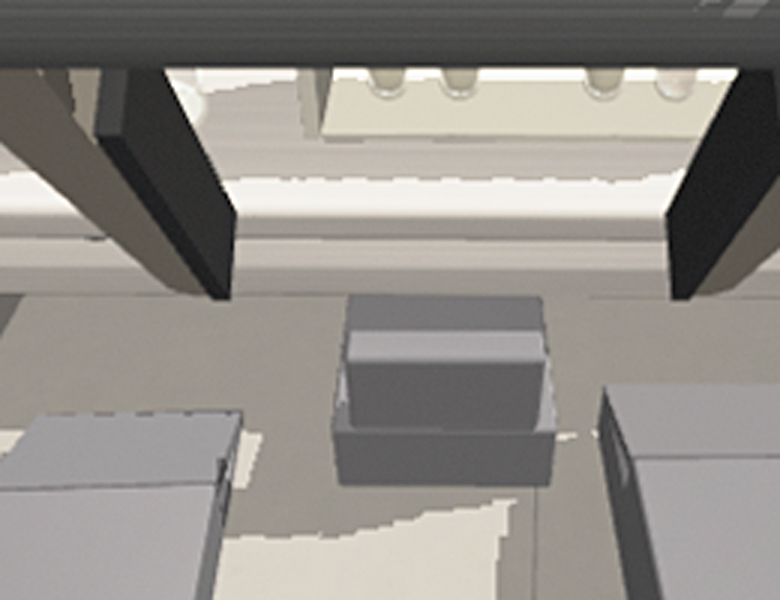

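```bash
python3 - <<'E'
from h import *
import pickle
d=pickle.load(open('w3.pkl','rb'))
for a,b in[(340,486),(551,485)]: print('tail corner',instand(onz(d,511-(110+a/3),383-(60+b/3),0)))
print(ctrl.sign_off())
E
```

```text
tail corner (np.float64(-66.2), np.float64(29.2))
tail corner (np.float64(-65.3), np.float64(-40.4))
the job is handed in; nothing more can be done
None
```

The medium (28 mm) spacer fits, and it is now square and fully home against the back stop, carrying the bar. I handed the job in at about 19.7 s on the robot clock.

**Trial:** I tried the medium spacer first. It slid in and met the stop at about 10 N. The bar's underside then read about 28.4 mm, but a bar hanging free at that height would have looked the same. I drew the spacer part-way out to check, and the bar dropped to about 24.5 mm. Pushing it back in took up to 10 N, and it met the stop again; I pressed it home with about 13 N.

**Last checks:**
- **Tail:** the tail corners lie at x = -66.2 and -65.3 mm of the stand, where exactly home is -65. That is home and square within camera accuracy.
- **Bar:** the underside is roughly 27–28 mm up, level with the spacer's top, so the bar is lifted about 3.5 mm. Those edge readings scattered from 25.6 to 28.3 mm, apart from two that missed the edge (36.1 and 32.6 mm).
- **Gripper:** it is open and clear of everything, with the force reading near zero.

I did not touch the thin or thick spacer, which still lie in front of the bar, nor the cup, tape roll, jar or yellow look-alikes. My last pictures did not show all the bystanders.

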